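Set a salvaged casement open on its stay

TASK

Prop the small green steel casement open on its stay, with the middle hole of the black stay bar dropped fully down over the upright peg on the sill, and let go of it. The brass knob at the bar's end is its handle, and the bar pushes the casement out as you bring it over. Feel for the peg with a light hand, never forcing the bar down on the peg or sideways against it (no more than 30 N), and leave the other things on the bench and sill where they are.

Things in the scene. Friction and masses are not known exactly. Their poses are not given: they have to be found in the camera images.
- sash (a joint): opening angle of the casement, rad: 0 = shut in its frame, growing as its free edge swings outwards (away from the robot). Stiff hinges (about 0.3 N m of friction): it stays where it is left. It stops at 1.1.
- sash_hinge (a point): point on the casement's upright hinge axis, at the left end of the window as the robot sees it, level with the top of the sill board, 60 mm above the bench. Axes: x straight out through the window, away from the robot; y along the window towards the hinge side; z up. The fixed green frame is 390 mm wide (y), 300 mm high and 30 mm thick; the hinge lies 170 mm from its middle.
- stay: the stay: flat black iron bar 24 mm wide, 5 mm thick, 280 g. Origin: its pivot inside the casement's bottom rail, 67.5 mm above the bench, 241 mm from the hinge axis (22 mm in from, 240 mm along the casement). x points along the bar from knob to pivot. It swings freely sideways and lifts up to 0.35 rad; let go, it drops by its weight to level (within 1 degree), its lowest position.
- hole_middle (a point): centre of the middle one of the stay's three round holes, at mid thickness of the bar, about 66 mm above the bench when the bar is down. The holes are 11 mm across and lie 140, 180 and 220 mm from the pivot, this one at 180. The x axis points along the bar from the knob to the pivot, z is up.
- knob (a point): centre of the upright brass knob on the free end of the stay, 300 mm from the pivot: a cylinder 20 mm across, 29 mm high, standing on the bar; centre about 82 mm above the bench when the bar is down (2.5 mm less than dead level), 17 mm above the bar's mid thickness. The bar below it is 12 mm wide for its last 55 mm. x points along the bar to the pivot. It overhangs the sill board, over bare bench.
- peg_plate: brass peg plate on the sill board, 40 x 60 mm; origin at the centre of its top face, 62 mm above the bench; axes as sash_hinge. The peg is an upright fixed steel pin 8.5 mm across with a 1 mm bevelled tip, 14.5 mm above the plate. It is adjustable, so it stands up to 4.5 mm off the plate's centre in x and in y (not measured). With the bar down, 11 to 14 mm of peg are in or through the hole.
- screw_tin: bystander: red tin with steel lid, 62 mm across, 40 mm high, on the hinge end of the sill board; origin under its centre
- spare_stay: bystander: loose rusty stay bar with three holes lying on the bench, 250 mm long; origin under its centre
- screwdriver: bystander: screwdriver with orange handle, 200 mm, on the bench; origin under its centre
- paint_brush: bystander: paint brush, 200 mm, on the bench; origin under its centre
- baluster: bystander: cream turned baluster lying on the bench, 310 mm long, 42 mm square at its ends; origin near its middle, on the bench
- door_knob: bystander: brass door knob standing on its rose, 56 mm across, 62 mm high; origin under its centre
- enamel_pot: bystander: white enamel pot, 110 mm across, 85 mm high; origin under its centre

How it is judged:
By the outcome, as a careful person would: the job done as asked, in the order asked, and still so for the second after the job is handed in, with the robot touching nothing.
It also fails if it takes over 72 s, if anything falls off the work surface, if the arm or the gripper's body presses on something with over 40 N, if the wrist force passes 120 N, or if a joint passes its speed limit or range.

ROBOT

A 6-joint arm with a two-finger parallel gripper is mounted at the origin on the work surface. World frame = base frame: x ahead of the robot, y to its left, z up, the work surface at z = 0. Lengths are in m, angles in rad, forces in N, time in s.
With the tool pointing down it reaches from about 0.325 to 0.775 m from the base axis. Payload 5.5 kg.
Tool frame: the origin (TCP) lies at the very end of the fingers, on their centre line; the grasp point (between the pads) lies 19 mm behind it (ctrl.tcp_to_grasp is the distance from the TCP to the grasp point, in m); z points along the fingers, y is the line along which they close (so a half turn about z gives the same grasp; the last joint's range is limited). The gripper opens to 85 mm and grips with 20 to 120 N. Pads are 22 mm wide; open, the fingers measure 114 mm over their backs; the gripper's body (76 mm by 85 mm) begins 54 mm behind the grasp point. The pads swing forward as they close: fully open they stand 13 mm farther back than shut.
Start: joints at [-1.277, 0.091, 1.231, -0, 1.82, -0.057], TCP at [0.206, -0.563, 0.231] pointing down, gripper open.
Joint ranges: [-2.87, 2.87], [-0.86, 2.18], [0.17, 2.46], [-1.51, 4.65], [0.06, 2.69], [-2.65, 2.65]. Speed limits (rad/s): [2.57, 2.57, 3.01, 3.14, 3.14, 3.14].

INTERFACE

Orientations are given as a rotation vector (axis times angle).
In Python, from workcell import ctrl, capture gives the robot as it stands. The module is installed in compiled form; this text tells all that it offers.
- The arm moves only by the shell command python3 -m crank 'ROWS' [FORCE]. ROWS is JSON, a list of rows, each a list of 7 numbers: the turn, a rotation vector about the world's x, y, z in degrees, then the shift along the world's x, y, z in m, then the opening, from 0 (shut) to 1 (fully open). In form: [[rx, ry, rz, dx, dy, dz, hand], ...]. A call has 1 to 12 rows; each row shifts and turns the commanded pose from where the row before left it; what a row does not reach is not made up. A row lasts 1/8 s, in which the tool goes at most 62.5 mm and 10.7 degrees, less where a joint would pass 70% of its speed; a pose out of reach is approached as far as the arm can. A call with a gripper value outside its range is refused whole. The fingers move at their own pace and stop on an object; FORCE is the grip in N (left out, the last holds). Time passes only in rows, so rows that do not move let the fingers close. It gives the time, the measured TCP pose, the force, the opening and the grip force at its end, in the units of the state.
- ctrl.observe(): the state, without advancing time (a new reading comes with each control period).
- capture(name): name is "scene" or "top"; returns a dict with "frame" (480x640x3 uint8, red, green, blue), "vfov" (degrees; the focal length in pixels is half the picture's height over the tangent of half this angle, whatever the lens; pixels are square), "cx", "cy" (the principal point, pixels), "eye" and "attitude" of the camera in the world. Camera axes: x right, y down, z forward; pixel columns grow to the right and rows downward; lengths in m; the calibration is good to about 2 mm. A picture is of the moment at which its call begins. There is no depth.
- ctrl.close_job(): hands the job in; it is judged then, once.
The state is a dict: "time_s": time; "qpos": joint angles; "joint_vel": joint speeds; "joint_efforts": joint torques, N m; "ee_pos": TCP position; "tool_rot": TCP orientation; "ft_force": force on the tool from outside, world axes, zero at the start; "torque": the same for the moment, N m; "gripper_width": finger opening in m; "grip_force": force on a finger pad.
Only numpy, scipy, OpenCV 4.12 (cv2) and the standard library are available. Lean on these libraries where they do the work, as an engineer would, in place of code of your own. Each camera call takes 0.05 s, during which the arm holds its last target. There are 200 camera calls.

## Working session

There is one attempt and no reset: what is moved stays moved. The work goes in short steps, Python scripts to look and compute and a shell command to move; the robot and the scene stay as the last step left them, time stands still between calls to the robot, and variables do not carry over. Pictures are saved under pics/ and viewed, at most 10 in all, crops included, and the job is handed in when it is done.

```bash
mkdir -p pics; cat > h.py <<'E'
import numpy as np, cv2
from scipy.spatial.transform import Rotation as R
from workcell import ctrl, capture
def cap(n):
    c=capture(n); c['f']=240/np.tan(np.radians(c['vfov'])/2)
    a=np.array(c['attitude'],float)
    c['R']=a if a.shape==(3,3) else (R.from_rotvec(a).as_matrix() if a.size==3 else R.from_quat(a).as_matrix())
    return c
def ray(c,u,v):
    d=c['R']@np.array([(u-c['cx'])/c['f'],(v-c['cy'])/c['f'],1]); return np.array(c['eye']),d/np.linalg.norm(d)
def onz(c,u,v,z):
    e,d=ray(c,u,v); return e+d*(z-e[2])/d[2]
def proj(c,p):
    q=c['R'].T@(np.array(p)-np.array(c['eye'])); return q[:2]/q[2]*c['f']+[c['cx'],c['cy']]
def two(c1,p1,c2,p2):
    e1,d1=ray(c1,*p1); e2,d2=ray(c2,*p2)
    s=np.linalg.lstsq(np.c_[d1,-d2],e2-e1,rcond=None)[0]
    a,b=e1+s[0]*d1,e2+s[1]*d2; return (a+b)/2,np.linalg.norm(a-b)
def save(c,n): cv2.imwrite('pics/'+n,cv2.cvtColor(c['frame'],cv2.COLOR_RGB2BGR))
E
python3 - <<'E'
from h import *
for n in('scene','top'):
    c=cap(n); save(c,n+'0.png'); print(n,c['eye'],c['attitude'],c['f'],c['cx'],c['cy'])
print(ctrl.observe())
E
```

```text
scene [0.84587196 0.51962555 1.4440113 ] [-0.74678395 -2.89153846  0.60839187] 616.5576044880314 313.6003228673645 230.5451865330743
top [ 0.43853394 -0.03249807  1.32541358] [-2.18533416  2.13607776 -0.09918419] 539.465900360424 326.8794011155383 237.71651245559997
{'time_s': 0.1, 'qpos': array([-1.27668613e+00,  9.17715433e-02,  1.23177923e+00,  9.57043675e-06,
        1.81979816e+00, -5.66892389e-02]), 'joint_vel': array([ 4.72631927e-04, -2.10778195e-03, -2.81039570e-03, -5.07356443e-04,
       -9.37356034e-05, -5.58163453e-05]), 'joint_efforts': array([ 2.84244001e-03, -4.60216820e+01, -4.19219220e+01,  1.47959724e-05,
        1.06080502e-02, -1.05476801e-05]), 'ee_pos': array([ 0.20612204, -0.56321022,  0.23026337]), 'tool_rot': array([-3.09167188e+00, -5.47912494e-01,  3.12080890e-04]), 'ft_force': array([ 0.0546645 , -0.22974748,  0.06848465]), 'torque': array([ 0.02483459, -0.0386133 , -0.03040561]), 'grip_force': 0.0, 'gripper_width': 0.08532471987161468}
```

View pics/scene0.png

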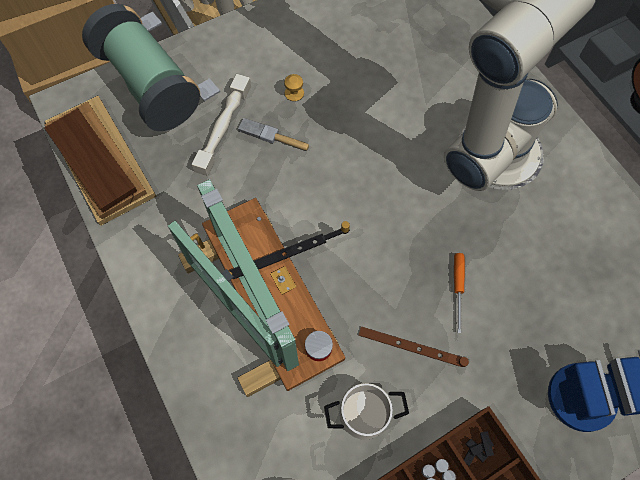

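View pics/top0.png

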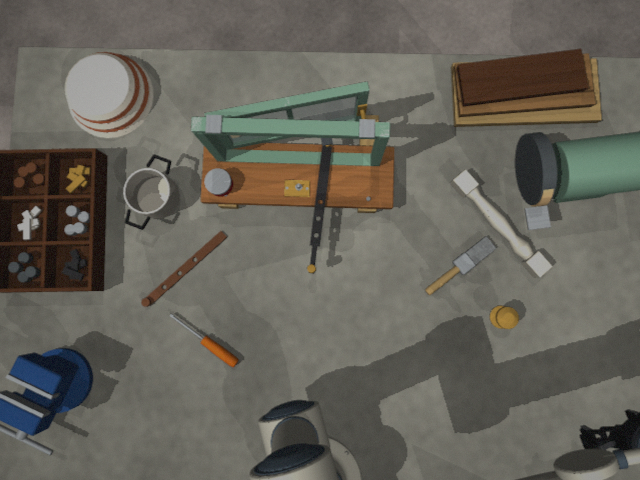

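The scene view shows the stay running from the sash at about (232,273) to the knob at (345,228), with the peg plate at (283,280). In the top view the knob is at (311,268), the plate at (297,187) and the hinge end on the left. Next I'll zoom in on both.

```bash
python3 - <<'E'
from h import *
C={n:cap(n) for n in('scene','top')}
b={'scene':(215,195,150,110),'top':(250,130,130,150)}
ims=[]
for n,(x,y,w,h) in b.items():
    f=C[n]['frame'][y:y+h,x:x+w]; ims.append(cv2.resize(f,(400,int(400*h/w)),interpolation=cv2.INTER_CUBIC))
    hsv=cv2.cvtColor(C[n]['frame'],cv2.COLOR_RGB2HSV)
    m=cv2.inRange(hsv,(16,120,90),(32,255,255)); m2=np.zeros_like(m); m2[y:y+h,x:x+w]=m[y:y+h,x:x+w]
    k,l,s,ce=cv2.connectedComponentsWithStats(m2)
    print(n,[(s[i].tolist(),ce[i].round(1).tolist(),onz(C[n],*ce[i],.062).round(4).tolist(),onz(C[n],*ce[i],.0965).round(4).tolist()) for i in range(1,k) if s[i,4]>15])
H=max(i.shape[0] for i in ims)
cv2.imwrite('pics/z1.png',cv2.cvtColor(np.hstack([np.pad(i,((0,H-i.shape[0]),(0,0),(0,0))) for i in ims]),cv2.COLOR_RGB2BGR))
E
```

```text
scene [([342, 221, 8, 11, 58], [345.5, 225.6], [0.4897, 0.0105, 0.062], [0.4986, 0.0232, 0.0965]), ([270, 266, 27, 28, 350], [283.3, 279.8], [0.6886, 0.0607, 0.062], [0.6925, 0.0722, 0.0965])]
top [([284, 180, 26, 18, 368], [296.4, 188.2], [0.6888, 0.0616, 0.062], [0.6819, 0.059, 0.0965]), ([307, 264, 9, 9, 55], [311.2, 268.2], [0.4994, 0.0213, 0.062], [0.4977, 0.0198, 0.0965])]
```

View pics/z1.png

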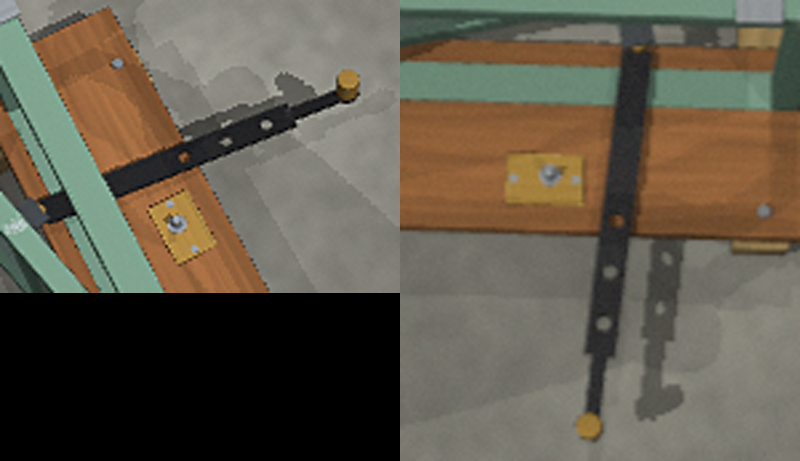

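The crop shows the peg tip at about scene (281,278) and top (298,186), and the bar's three holes are clear. The middle hole is at top (318,218). Now I'll compute the geometry.

```bash
cat > geo.py <<'E'
from h import *
def blob(c,x,y,w,h,lo,hi,up=8):
    f=cv2.resize(c['frame'][y:y+h,x:x+w],None,fx=up,fy=up,interpolation=cv2.INTER_CUBIC)
    m=cv2.inRange(cv2.cvtColor(f,cv2.COLOR_RGB2HSV),lo,hi)
    k,l,s,ce=cv2.connectedComponentsWithStats(m)
    return sorted([(int(s[i,4])/up**2,(ce[i]+.5)/up-.5+[x,y],((s[i,:2]/up)+[x,y]).round(1),(s[i,2:4]/up).round(1)) for i in range(1,k)],key=lambda t:-t[0])[:4]
E
python3 - <<'E'
from geo import *
s,t=cap('scene'),cap('top')
for n,c,(x,y) in(('s',s,(275,272)),('t',t,(291,180))):
    for b in blob(c,x,y,13,13,(0,0,60),(179,80,255)): print(n,b)
P,g=two(s,(281,277.8),t,(298.2,186.5)); print('peg2',P,g)
K,g=two(s,(345.5,225.6),t,(311.2,268.2)); print('knob2',K,g)
# holes top-view at z .0685
for uv in((320.3,201.5),(318.2,218.4),(316,235.3)): print(onz(t,*uv,.0675))
for uv in((215+184/2.667,195+157/2.667),(215+225/2.667,195+142/2.667),(215+266/2.667,195+125/2.667)): print('s',onz(s,*uv,.0675))
# plate contour orientation
for n,c in(('s',s),('t',t)):
    m=cv2.inRange(cv2.cvtColor(c['frame'],cv2.COLOR_RGB2HSV),(16,120,90),(32,255,255)); w=np.zeros_like(m)
    x,y=(262,258) if n=='s' else (278,172); w[y:y+42,x:x+40]=m[y:y+42,x:x+40]
    cs=max(cv2.findContours(w,0,2)[0],key=len); q=np.array([onz(c,*p[0],.062)[:2] for p in cs],np.float32)
    print(n,'plate',cv2.minAreaRect(q))
    m=cv2.inRange(cv2.cvtColor(c['frame'],cv2.COLOR_RGB2HSV),(3,90,60),(15,255,255)); 
    w=np.zeros_like(m); x,y,W,H=(190,180,170,220) if n=='s' else (195,135,205,80); w[y:y+H,x:x+W]=m[y:y+H,x:x+W]
    w=cv2.morphologyEx(w,cv2.MORPH_CLOSE,np.ones((15,15)))
    cs=max(cv2.findContours(w,0,2)[0],key=cv2.contourArea); q=np.array([onz(c,*p[0],.06)[:2] for p in cs],np.float32)
    r=cv2.minAreaRect(q); print('sill',r,cv2.boxPoints(r).round(3).tolist())
print(R.from_rotvec(ctrl.observe()['tool_rot']).as_matrix().round(3))
E
```

```text
s (39.546875, array([281.02689154, 278.77096503]), array([277.8, 275.9]), array([7.5, 6.9]))
s (2.40625, array([278.20048701, 271.99918831]), array([277.4, 272. ]), array([2.6, 1.1]))
t (39.34375, array([298.29860008, 186.57193209]), array([295.1, 183.4]), array([7.4, 7.2]))
peg2 [0.69160252 0.05661074 0.07030218] 0.0007503004203647329
knob2 [0.49744502 0.02050299 0.09010373] 0.001286635948361221
[0.65697851 0.00375767 0.0675    ]
[0.61658751 0.00770528 0.0675    ]
[0.57645553 0.01186177 0.0675    ]
s [0.65716746 0.00518812 0.0675    ]
s [0.61802753 0.01030026 0.0675    ]
s [0.57764787 0.01373263 0.0675    ]
s plate ((0.6890392303466797, 0.06002523750066757), (0.05931531637907028, 0.03998783230781555), 89.49657440185547)
sill ((0.7245217561721802, 0.0622735321521759), (0.462143212556839, 0.15002889931201935), 89.47187042236328) [[0.6470000147819519, -0.1679999977350235], [0.796999990940094, -0.16899999976158142], [0.8019999861717224, 0.2930000126361847], [0.6520000100135803, 0.2939999997615814]]
t plate ((0.6880874633789062, 0.06138695776462555), (0.04107770696282387, 0.059856265783309937), 1.1907615661621094)
sill ((0.7227067947387695, 0.06088298559188843), (0.4593602120876312, 0.15207234025001526), 89.4441909790039) [[0.6439999938011169, -0.1679999977350235], [0.796999990940094, -0.17000000178813934], [0.8009999990463257, 0.28999999165534973], [0.6489999890327454, 0.29100000858306885]]
[[ 0.939  0.344 -0.   ]
 [ 0.344 -0.939  0.001]
 [ 0.    -0.001 -1.   ]]
```

```bash
python3 -m crank '[[0,0,-2.2,0.025,0.049,-0.003,0.6],[0,0,-2.2,0.025,0.049,-0.003,0.6],[0,0,-2.2,0.025,0.049,-0.003,0.6],[0,0,-2.2,0.025,0.049,-0.003,0.6],[0,0,-2.2,0.025,0.049,-0.003,0.6],[0,0,-2.2,0.025,0.049,-0.003,0.6],[0,0,-2.2,0.025,0.049,-0.01,0.6],[0,0,-2.2,0.025,0.049,-0.01,0.6],[0,0,-2.2,0.025,0.049,-0.01,0.6],[0,0,-2,0.025,0.049,-0.01,0.6],[0,0,-2,0.024,0.049,-0.01,0.6],[0,0,-2,0.018,0.045,-0.01,0.6]]' 25
python3 - <<'E'
from h import *
o=ctrl.observe(); print(o['ee_pos'],R.from_rotvec(o['tool_rot']).as_matrix().round(3)); 
c=cap('top'); save(c,'a.png')
print(onz(c,311.2,268.2,.0945))
E
```

```text
time_s: 1.8
ee_pos: [0.4988, 0.0225, 0.153]
tool_rot: [3.138, -0.157, 0.001]
ft_force: [0.5, -0.6, 0.3]
gripper_width: 0.0516
grip_force: 0.0
[0.49876638 0.02245332 0.15301035] [[ 0.995 -0.1    0.   ]
 [-0.1   -0.995 -0.   ]
 [ 0.     0.    -1.   ]]
[0.49774998 0.01993206 0.0945    ]
```

```bash
python3 -m crank '[[0,0,0,-0.001,-0.002,-0.03,0.6],[0,0,0,0,0,-0.03,0.6],[0,0,0,0,0,-0.018,0.6],[0,0,0,0,0,-0.01,0.6],[0,0,0,0,0,0,0.6],[0,0,0,0,0,0,0.1],[0,0,0,0,0,0,0.1],[0,0,0,0,0,0,0.1],[0,0,0,0,0,0,0.1]]' 25
```

```text
time_s: 2.98
ee_pos: [0.4977, 0.0185, 0.0658]
tool_rot: [-3.138, 0.156, -0.002]
ft_force: [2.2, -0.9, 0.3]
gripper_width: 0.019
grip_force: 25.2
```

```bash
python3 -m crank '[[0,0,0,0,0,0.01,0.1],[0,0,0,0,0,0.015,0.1],[0,0,0,0,0,0.015,0.1],[0,0,-1,0.005,0.006,0,0.1],[0,0,-1.5,0.011,0.010,0,0.1],[0,0,-1.5,0.011,0.010,0,0.1],[0,0,-1.5,0.011,0.010,0,0.1],[0,0,-1.5,0.011,0.010,0,0.1],[0,0,-1.5,0.011,0.010,0,0.1],[0,0,-1,0.011,0.008,0,0.1],[0,0,-0.5,0.006,0.005,0,0.1],[0,0,0,0,0,0,0.1]]'
python3 - <<'E'
from h import *
ims=[]
for n,(x,y,w,h) in {'scene':(205,195,150,130),'top':(250,130,130,113)}.items():
    c=cap(n); save(c,n+'1.png'); ims.append(cv2.resize(c['frame'][y:y+h,x:x+w],(400,347),interpolation=cv2.INTER_CUBIC))
cv2.imwrite('pics/z2.png',cv2.cvtColor(np.hstack(ims),cv2.COLOR_RGB2BGR))
E
```

```text
time_s: 4.47
ee_pos: [0.5749, 0.0877, 0.1051]
tool_rot: [3.112, -0.429, 0.001]
ft_force: [1.8, -0.6, -1.6]
gripper_width: 0.019
grip_force: 24.9
```

View pics/z2.png

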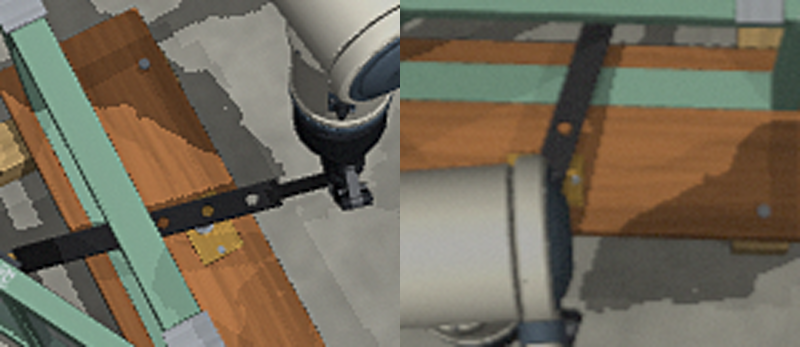

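The middle hole is at scene (283,274). In the top view only the 140 mm hole is visible, at (303,172), because the arm hides the rest. I'll compare them with the peg.

```bash
cat > m.py <<'E'
from geo import *
def holes(c,pts):
    out=[]
    for u,v in pts:
        x,y=int(u)-4,int(v)-4
        f=cv2.resize(c['frame'][y:y+9,x:x+9],None,fx=8,fy=8,interpolation=cv2.INTER_CUBIC)
        g=f.max(2); k,l,s,ce=cv2.connectedComponentsWithStats((g>80).astype(np.uint8))
        i=1+np.argmin(np.hypot(*(ce[1:]-36).T)); out.append(((ce[i]+.5)/8-.5+[x,y],int(s[i,4])/64,s[i,2:4]/8))
    return out
E
python3 - <<'E'
from m import *
s,t=cap('scene'),cap('top')
# peg tip in initial pictures at z .0703 (blob centre)
pg=[onz(s,281.03,278.5,.0703),onz(t,298.3,186.5,.0703)]; print('peg s,t',pg)
tcp=ctrl.observe()['ee_pos']; print(tcp)
hs=holes(s,[(266.3,278.2),(283,274.1),(299,269.8)]); ht=holes(t,[(303.3,171.6)])
for h,z in zip(hs,(.0875,.0925,.0975)): print('s',h,onz(s,*h[0],z))
print('t',ht[0],onz(t,*ht[0][0],.0875)); print(two(s,hs[0][0],t,ht[0][0]))
E
```

```text
peg s,t [array([0.69263864, 0.05794437, 0.0703    ]), array([0.69130358, 0.05659806, 0.0703    ])]
[0.57430843 0.08719069 0.1054471 ]
s (array([265.90303309, 277.85546875]), 8.5, array([3.625, 3.125])) [0.72459457 0.04524403 0.0875    ]
s (array([282.39786585, 273.36684003]), 10.890625, array([4.125, 3.625])) [0.68649189 0.05579282 0.0925    ]
s (array([299.08433219, 269.0817637 ]), 13.6875, array([5., 4.])) [0.64830433 0.06698456 0.0975    ]
t (array([303.03951794, 171.45795964]), 13.9375, array([4.375, 4.25 ])) [0.72380342 0.04532117 0.0875    ]
(array([0.7242647 , 0.04517411, 0.08667551]), np.float64(0.0006656898523344412))
```

```bash
python3 -m crank '[[0,0,0,0.0016,0.0018,-0.004,0.1],[0,0,0,0.0016,0.0017,-0.005,0.1],[0,0,0,0,0,-0.004,0.1],[0,0,0,0,0,0,0.1],[0,0,0,0,0,0,0.1]]'
python3 - <<'E'
from m import *
s,t=cap('scene'),cap('top'); save(s,'s2.png')
print(ctrl.observe()['ee_pos'])
z=.082
hs=[np.array(a) for a in((265,278.3),(282,275),(298.5,271))]
for h,q in zip(holes(s,hs),(.0775,.0813,.085)): print('s',h,onz(s,*h[0],q))
h=holes(t,[(301.5,170.5)])[0]; print('t',h,onz(t,*h[0],.0775))
f=s['frame'][245:305,245:325]; g=t['frame'][150:210,270:350]
cv2.imwrite('pics/z3.png',cv2.cvtColor(np.hstack([cv2.resize(i,(400,300),interpolation=cv2.INTER_CUBIC) for i in(f,g)]),cv2.COLOR_RGB2BGR))
E
```

```text
time_s: 5.3
ee_pos: [0.5773, 0.0911, 0.0923]
tool_rot: [-3.112, 0.429, 0.0]
ft_force: [-2.2, 1.0, -0.2]
gripper_width: 0.019
grip_force: 25.0
[0.57735163 0.09110324 0.09244062]
s (array([263.08928571, 280.00712719]), 24.9375, array([6.875, 6.875])) [0.7318806  0.04328581 0.0775    ]
s (array([281.49253472, 276.38489583]), 11.25, array([4.25 , 3.375])) [0.69049722 0.05754111 0.0813    ]
s (array([298.65298257, 272.2386059 ]), 11.65625, array([4.375, 4.   ])) [0.65107127 0.06919562 0.085     ]
t (array([301.9917147 , 170.20677233]), 10.84375, array([3.875, 3.5  ])) [0.72906294 0.04850708 0.0775    ]
```

View pics/z3.png

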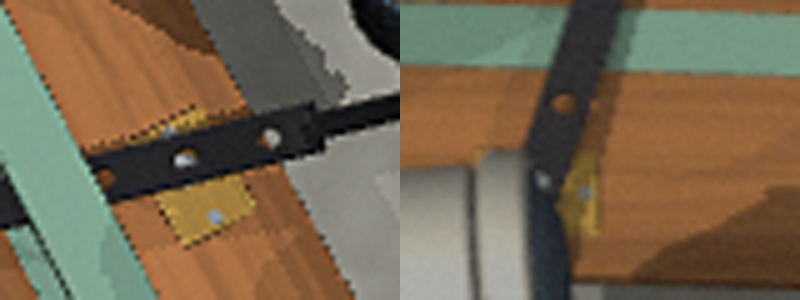

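The peg now shows through the middle hole in both views (scene about (282,277), top about (298.6,186)). The remaining offset is about 2 mm outward.

```bash
python3 -m crank '[[0,0,0,0.001,0,0,0.1],[0,0,0,0.001,0,-0.001,0.1],[0,0,0,0,0,-0.001,0.1],[0,0,0,0,0,0,0.1],[0,0,0,0,0,0,0.1]]'
python3 - <<'E'
from m import *
s,t=cap('scene'),cap('top')
print(ctrl.observe()['ee_pos'])
for h,q in zip(holes(s,[(282,276.5),(299,272.5)]),(.080,.083)): print('s',h,onz(s,*h[0],q))
h=holes(t,[(302,170)])[0]; print('t',h,onz(t,*h[0],.0765))
f=s['frame'][262:292,262:302]; g=t['frame'][165:195,280:320]
cv2.imwrite('pics/z4.png',cv2.cvtColor(np.hstack([cv2.resize(i,(400,300),interpolation=cv2.INTER_CUBIC) for i in(f,g)]),cv2.COLOR_RGB2BGR))
E
```

```text
time_s: 6.02
ee_pos: [0.5795, 0.091, 0.0904]
tool_rot: [3.112, -0.429, 0.001]
ft_force: [-0.3, 0.9, -0.8]
gripper_width: 0.0192
grip_force: 25.0
[0.57950741 0.09093109 0.09037025]
s (array([280.81638199, 277.04600155]), 10.0625, array([4.125, 3.375])) [0.69249158 0.05778064 0.08      ]
s (array([297.64996356, 273.02715015]), 10.71875, array([4.125, 3.25 ])) [0.65376432 0.06911571 0.083     ]
t (array([301.73971519, 169.27887658]), 9.875, array([4.25 , 3.125])) [0.73151554 0.04923051 0.0765    ]
```

View pics/z4.png

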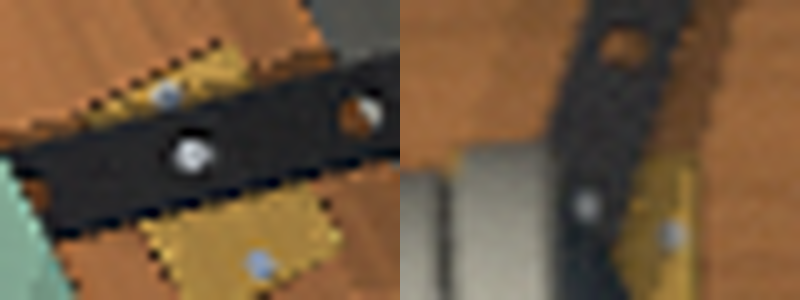

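The hole is within 0.2 mm of the peg in the scene view, and the bright peg tip is centred in the hole at (281,277). Lowering gently now.

```bash
python3 -m crank '[[0,0,0,-0.0001,0,-0.001,0.1],[0,0,0,-0.0001,0,-0.001,0.1],[0,0,0,-0.0001,0,-0.001,0.1],[0,0,0,-0.0001,0,-0.001,0.1],[0,0,0,0,0,0,0.1]]'
```

```text
time_s: 6.75
ee_pos: [0.5789, 0.0909, 0.0862]
tool_rot: [3.112, -0.429, -0.0]
ft_force: [-1.6, -0.5, -1.0]
gripper_width: 0.019
grip_force: 25.1
```

```bash
python3 -m crank '[[0,0,0,-0.0001,0,-0.001,0.1],[0,0,0,-0.0001,0,-0.001,0.1],[0,0,0,-0.0001,0,-0.001,0.1],[0,0,0,0,0,0,0.1]]'
```

```text
time_s: 7.25
ee_pos: [0.5786, 0.0909, 0.0831]
tool_rot: [3.112, -0.429, -0.0]
ft_force: [-1.8, -1.6, -0.5]
gripper_width: 0.0192
grip_force: 25.1
```

```bash
python3 -m crank '[[0,0,0,-0.0001,0,-0.001,0.1],[0,0,0,-0.0001,0,-0.001,0.1],[0,0,0,-0.0001,0,-0.001,0.1],[0,0,0,-0.0001,0,-0.001,0.1],[0,0,0,0,0,0,0.1]]'
python3 -m crank '[[0,0,0,-0.0001,0,-0.001,0.1],[0,0,0,-0.0001,0,-0.001,0.1],[0,0,0,0,0,-0.001,0.1],[0,0,0,0,0,0,0.1]]'
```

```text
time_s: 7.88
ee_pos: [0.5782, 0.091, 0.079]
tool_rot: [3.112, -0.429, -0.0]
ft_force: [-3.0, -1.8, -0.6]
gripper_width: 0.019
grip_force: 25.1
time_s: 8.38
ee_pos: [0.578, 0.091, 0.0761]
tool_rot: [3.112, -0.429, -0.0]
ft_force: [-2.7, -2.1, 0.2]
gripper_width: 0.0191
grip_force: 25.1
```

```bash
python3 -m crank '[[0,0,0,-0.0001,0,-0.001,0.1],[0,0,0,-0.0001,0,-0.001,0.1],[0,0,0,-0.0001,0,-0.001,0.1],[0,0,0,-0.0001,0,-0.001,0.1],[0,0,0,0,0,0,0.1]]'
python3 -m crank '[[0,0,0,-0.0001,0,-0.001,0.1],[0,0,0,-0.0001,0,-0.001,0.1],[0,0,0,0,0,-0.001,0.1],[0,0,0,0,0,-0.001,0.1],[0,0,0,0,0,0,0.1]]'
```

```text
time_s: 9.0
ee_pos: [0.5777, 0.0911, 0.0721]
tool_rot: [-3.112, 0.429, -0.0]
ft_force: [-1.9, -1.5, 0.3]
gripper_width: 0.0191
grip_force: 25.1
time_s: 9.62
ee_pos: [0.5775, 0.091, 0.0683]
tool_rot: [-3.112, 0.429, 0.0]
ft_force: [-3.5, -0.9, 0.8]
gripper_width: 0.0191
grip_force: 25.2
```

```bash
python3 -m crank '[[0,0,0,0,0,-0.001,0.1],[0,0,0,0,0,-0.001,0.1],[0,0,0,0,0,0,0.1]]'
python3 -m crank '[[0,0,0,0,0,0,0.5],[0,0,0,0,0,0,0.5],[0,0,0,0,0,0,0.5],[0,0,0,0,0,0.01,0.5],[0,0,0,0,0,0.03,0.5],[0,0,0,0,0,0.04,0.5],[0,0,0,-0.03,0,0.04,0.5],[0,0,0,-0.04,-0.04,0.03,0.5],[0,0,0,-0.05,-0.04,0,0.5],[0,0,0,-0.03,-0.05,0,0.5],[0,0,0,0,-0.05,0,0.5],[0,0,0,0,-0.05,0,0.5]]'
python3 - <<'E'
from h import *
s,t=cap('scene'),cap('top')
f=s['frame'][195:315,205:365]; g=t['frame'][130:250,240:400]
cv2.imwrite('pics/z5.png',cv2.cvtColor(np.hstack([cv2.resize(i,(400,300),interpolation=cv2.INTER_CUBIC) for i in(f,g)]),cv2.COLOR_RGB2BGR))
b={'scene':(205,195,160,120),'top':(240,130,160,120)}; P=[]
for n,c in(('scene',s),('top',t)):
    x,y,w,h=b[n]; m=cv2.inRange(cv2.cvtColor(c['frame'],cv2.COLOR_RGB2HSV),(16,120,90),(32,255,255)); q=np.zeros_like(m); q[y:y+h,x:x+w]=m[y:y+h,x:x+w]
    k,l,st,ce=cv2.connectedComponentsWithStats(q); print(n,[(st[i].tolist(),ce[i].round(1)) for i in range(1,k) if st[i,4]>15])
E
```

```text
time_s: 10.0
ee_pos: [0.5775, 0.091, 0.0663]
tool_rot: [3.112, -0.429, 0.0]
ft_force: [-3.1, -1.0, 1.9]
gripper_width: 0.0191
grip_force: 25.3
time_s: 11.5
ee_pos: [0.4293, -0.1385, 0.2171]
tool_rot: [3.112, -0.429, 0.005]
ft_force: [1.2, 1.2, -0.9]
gripper_width: 0.0429
grip_force: 0.0
scene [([327, 260, 8, 11, 63], array([330.9, 264.4])), ([270, 266, 18, 10, 78], array([279.6, 271. ])), ([277, 282, 20, 13, 127], array([286. , 287.1]))]
top [([284, 180, 11, 17, 125], array([288. , 186.8])), ([301, 180, 9, 18, 100], array([306.1, 189.4])), ([278, 229, 8, 9, 54], array([281.7, 233.3]))]
```

View pics/z5.png

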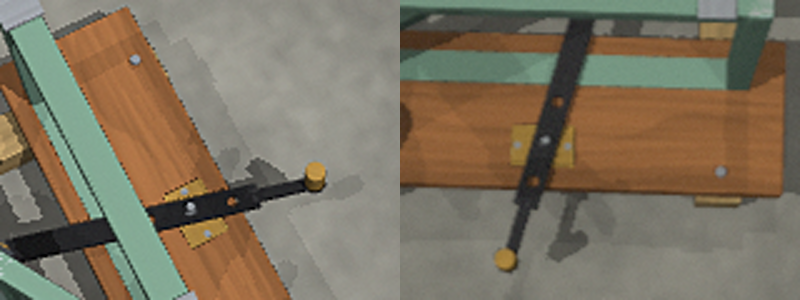

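The peg shows in the middle hole in both views (scene crop (190,208), top crop (545,140)), and the bar lies over the plate. A height check on the knob will show whether it is fully down.

```bash
python3 - <<'E'
from h import *
s,t=cap('scene'),cap('top')
print(two(s,(330.9,264.4),t,(281.7,233.3)),'initial z was .0901'); o=ctrl.observe(); print(o['ft_force'],o['joint_vel'].round(3))
E
```

```text
(array([0.57673635, 0.09038802, 0.09032327]), np.float64(0.00027176130518803075)) initial z was .0901
[-0.38455448  0.32984138 -0.25667609] [ 0.041 -0.007  0.006  0.004  0.003  0.006]
```

The knob sits at the same height as when the bar was level at the start (0.0903 m against 0.0901 m), so the bar is fully down.

```bash
python3 -m crank '[[0,0,0,0,0,0,0.5],[0,0,0,0,0,0,0.5],[0,0,0,0,0,0,0.5],[0,0,0,0,0,0,0.5]]'; python3 -c "
from workcell import ctrl
print(ctrl.close_job())"
```

```text
time_s: 12.2
ee_pos: [0.4297, -0.1366, 0.2156]
tool_rot: [-3.112, 0.428, 0.0]
ft_force: [-0.6, -0.3, 0.0]
gripper_width: 0.0426
grip_force: 0.0
the job is handed in; nothing more can be done
None
```

The casement is propped open with the stay's middle hole fully down over the peg and the knob released; wrist force read under 5 N at every check, no other item was touched, and the job was handed in at about 12 s.

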